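# Make up the filling tray and the polishing tray

### The arm

A 6-joint arm with a two-finger parallel gripper is mounted at the origin on the work surface. World frame = base frame: x ahead of the robot, y to its left, z up, the work surface at z = 0. Lengths are in m, angles in rad, forces in N, time in s.
With the tool pointing down it reaches from about 0.275 to 1 m from the base axis. Payload 8.4 kg.
Tool frame: the origin (TCP) lies on the centre line of the jaws, within the pads' length; the fingertips stand 14 mm ahead of it and the grasp point (between the pads) lies 5 mm behind it; z points along the fingers, y is the line along which they close (so a half turn about z gives the same grasp; the last joint's range is limited). The gripper opens to 85 mm and grips with 20 to 120 N. Pads are 22 mm wide; open, the fingers measure 114 mm over their backs; the gripper's body (76 mm by 85 mm) begins 54 mm behind the grasp point. The pads swing forward as they close: fully open they stand 13 mm farther back than shut.
Start: joints at [-1.184, 0.353, 1.633, -0, 1.155, -0.002], TCP at [0.237, -0.578, 0.245] pointing down, gripper open.
Joint ranges: [-2.63, 2.63], [-0.92, 2.1], [0.06, 2.66], [-1.3, 4.44], [0, 2.69], [-3.02, 3.02]. Speed limits (rad/s): [2.22, 2.22, 2.79, 3.14, 3.14, 3.14].

### API

Orientations are given as a 3x3 rotation matrix whose columns are the frame's x, y, z axes.
In Python, from workcell import bot, fingers, planner, observe, vision, ticket gives the robot as it stands. The module is installed in compiled form; this text tells all that it offers. Calls block until the motion is done:
- bot.move_ptp(position, orientation): joint-space move of the TCP to a pose.
- bot.move_linear(position, velocity=0.15, ori=None, contact_N=None): straight line of the TCP; ori=None keeps the orientation; velocity is the mean speed in m/s. With contact_N (N) it stops when the force on the tool has changed by that much, and returns True; else False.
- bot.movej(angles): joint-space move.
- fingers.grip(opening, effort=None): finger opening in m; effort is the grip in N (None keeps the last); returns when the fingers have stopped.
- bot.wait(seconds).
- planner.inverse_kinematics(position, orientation): joint angles nearest the present ones, or None.
- observe(): the state.
- vision.read_camera(name): name is "scene" or "side" or "wrist"; returns a dict with "frame" (384x512x3 uint8, red, green, blue), "mtx" (3x3 intrinsics, pixels), "R" (3x3) and "t" (3): a world point X has camera coordinates R X + t. Camera axes: x right, y down, z forward; pixel columns grow to the right and rows downward; lengths in m; the calibration is good to about 2 mm. A picture is of the moment at which its call begins. There is no depth.
A pose or a line that the arm cannot do raises bot.MotionError and nothing moves.
- ticket.close_job(): hands the job in; it is judged then, once.
The state is a dict: "t": time; "joint_positions": joint angles; "qd": joint speeds; "effort": joint torques, N m; "eef_pos": TCP position; "ee_rot": TCP orientation; "force": force on the tool from outside, world axes, zero at the start; "torque": the same for the moment, N m; "width": finger opening in m; "finger_force": force on a finger pad.
Only numpy, scipy, OpenCV 4.12 (cv2) and the standard library are available. Lean on these libraries where they do the work, as an engineer would, in place of code of your own. Each camera call takes 0.05 s, during which the arm holds its last target. There are 200 camera calls.

### The job

Make up the trays for the next two patients: on the blue mat lay the filling kit (dental handpiece, red bur block, amber glass dappen dish), and on the green mat the polishing kit (steel gallipot, paste pot with the pink lid). Put each thing squarely on the white outline of its own shape, upright as it stands now, the handpiece lying along its long strip and the bur block lined up with its rectangle, and let go of everything. The cobalt-blue dish and the black-lidded pot are spares: leave them where they stand.

Things in the scene. Friction and masses are not known exactly. Their poses are not given: they have to be found in the camera images.
- tray_blue: Filling tray, blue mat: fixed steel tray, 200 (x) by 150 mm (y), rim 12 mm high, 3 thick; origin centre of underside; mat top at z 4 mm; x within 0.3 rad of world x. White outline centres (tray frame, mm): handpiece strip (0,-35), 136 long along x, 24 wide, round ends; bur block rectangle (-45,22), 64 along y, 28 along x; amber dish circle (45,25), diameter 42.
- tray_green: Polishing tray, green mat: fixed steel tray, 200 (x) by 150 mm (y), rim 12 mm high, 3 thick; origin centre of underside; mat top at z 4 mm; x within 0.3 rad of world x. White outline centres (tray frame, mm): gallipot circle (-45,0), diameter 66; pink pot circle (50,0), diameter 48.
- handpiece: Silver dental handpiece lying on its side beyond the other stock: 127 mm long along its x, handle 16 mm thick and high, bent neck and small head at +x. Origin at mid-length, on its underside; z up. Grip it across y at the origin or up to 25 mm towards -x (full thickness from x -49 to +3 mm). Either end may point either way on its strip. About 60 g.
- bur_block: Red anodised bur block, 60 mm (its x) by 24 mm (its y) by 20 mm high, with a row of six thin burs standing up to 39 mm above the surface along its middle. Origin at the centre of its underside, z up. Grip it by its long sides, across y. Either way round is right. About 70 g.
- amber_dish: Amber (orange-brown) glass dappen dish, round, 37 mm diameter, 24 mm high, shallow hollow in its top. Origin at the centre of its underside, z up. About 50 g.
- gallipot: Stainless steel gallipot, an open round cup 62 mm across the 3 mm rim and 60 mm just below it, tapering slightly to 59 mm at 5 mm height, 35 mm high, wall 2 mm. Origin at the centre of its underside, z up. About 70 g; grip it from outside across its diameter.
- pink_pot: Small round paste pot, white with an pink lid, 44 mm diameter at the lid (the top 14 mm), 42 mm below it, 36 mm high. Origin at the centre of its underside, z up. About 45 g.
- cobalt_dish: Spare, to be left alone: cobalt-blue glass dappen dish of the same form as the amber one, 37 mm diameter, 24 mm high, loose. Origin at the centre of its underside.
- black_pot: Spare, to be left alone: pot with a black lid of the same form as the pink-lidded one, 44 mm diameter, 36 mm high, loose. Origin at the centre of its underside.
Not all that is in view belongs to the job. There is more than one size of the bur_block; the job needs the middle-sized. Leave any purple or yellow look-alike of the gallipot alone.

How it is judged:
By the outcome, as a careful person would: the job done as asked, in the order asked, and still so for the second after the job is handed in, with the robot touching nothing.
It also fails if it takes over 112 s, if anything falls off the work surface, if the arm or the gripper's body presses on something with over 40 N, if the wrist force passes 120 N, or if a joint passes its speed limit or range.

## Working session

There is one attempt and no reset: what is moved stays moved. The work goes in short steps, each a Python script; the robot and the scene stay as the last script left them, time stands still between calls to the robot, and variables do not carry over. Pictures are saved under pics/ and viewed, at most 14 in all, crops included, and the job is handed in when it is done.

```bash
mkdir -p pics; ls; cat > h.py <<'E'
from workcell import bot, fingers, planner, observe, vision, ticket
import numpy as np, cv2, json, pickle
def snap(name, fn):
    c=vision.read_camera(name); pickle.dump(c,open(f'pics/{fn}.pkl','wb'))
    cv2.imwrite(f'pics/{fn}.png',c['frame'][:,:,::-1]); return c
def load(fn): return pickle.load(open(f'pics/{fn}.pkl','rb'))
def back(c,u,v,z):
    "pixel -> world point on plane z"
    d=c['R'].T@np.linalg.solve(c['mtx'],[u,v,1]); o=-c['R'].T@c['t']
    return o+d*(z-o[2])/d[2]
def proj(c,X):
    p=c['mtx']@(c['R']@np.asarray(X,float)+c['t']); return p[:2]/p[2]
def tri(cs,uvs):
    A=[];b=[]
    for c,(u,v) in zip(cs,uvs):
        d=c['R'].T@np.linalg.solve(c['mtx'],[u,v,1]); d/=np.linalg.norm(d); o=-c['R'].T@c['t']
        P=np.eye(3)-np.outer(d,d); A.append(P); b.append(P@o)
    return np.linalg.lstsq(np.vstack(A),np.hstack(b),rcond=None)[0]
E
python3 - <<'E'
from h import *
a=snap('scene','scene0');b=snap('side','side0');w=snap('wrist','wrist0')
for c in (a,b,w): print(c['mtx'].round(1).tolist(), (-c['R'].T@c['t']).round(3), c['R'].round(2).tolist())
s=observe(); print(s['t'],s['width'],s['ee_rot'].round(2) if hasattr(s['ee_rot'],'round') else s['ee_rot'])
m=np.hstack([cv2.resize(x['frame'],(800,600))[:,:,::-1] for x in (a,)])
cv2.imwrite('pics/a.png',m); cv2.imwrite('pics/b.png',cv2.resize(b['frame'],(800,600))[:,:,::-1])
E
```

```text
pics
[[375.3, 0.0, 252.9], [0.0, 375.3, 187.3], [0.0, 0.0, 1.0]] [ 1.01  -0.25   0.916] [[0.51, 0.86, -0.01], [0.73, -0.45, -0.52], [-0.45, 0.26, -0.86]]
[[432.3, 0.0, 245.1], [0.0, 432.3, 195.2], [0.0, 0.0, 1.0]] [0.384 0.737 0.558] [[-0.97, -0.23, -0.01], [-0.11, 0.54, -0.84], [0.19, -0.81, -0.55]]
[[336.0, 0.0, 258.8], [0.0, 336.0, 195.0], [0.0, 0.0, 1.0]] [ 0.309 -0.548  0.373] [[0.38, -0.93, -0.0], [-0.88, -0.36, 0.3], [-0.28, -0.12, -0.95]]
0.15 0.08527754626867888 [[ 0.93  0.38 -0.  ]
 [ 0.38 -0.93  0.  ]
 [ 0.   -0.   -1.  ]]
```

View pics/a.png

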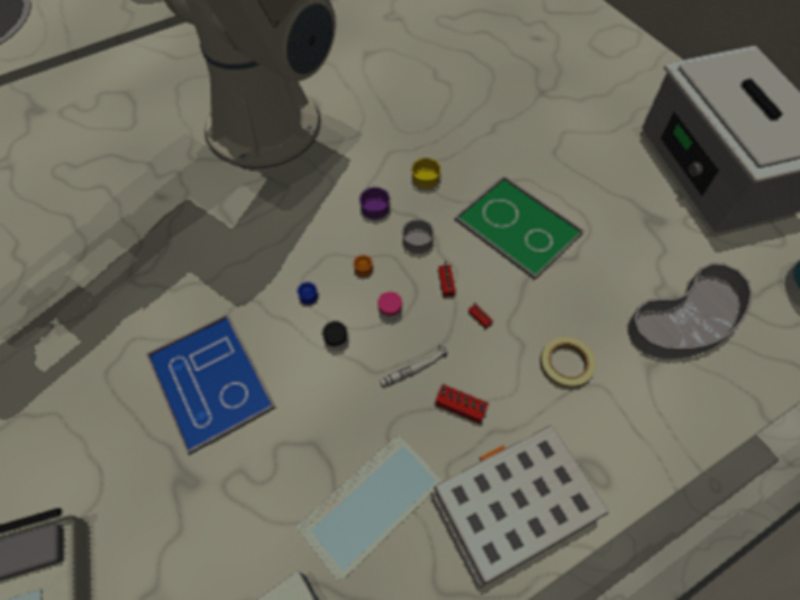

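View pics/b.png

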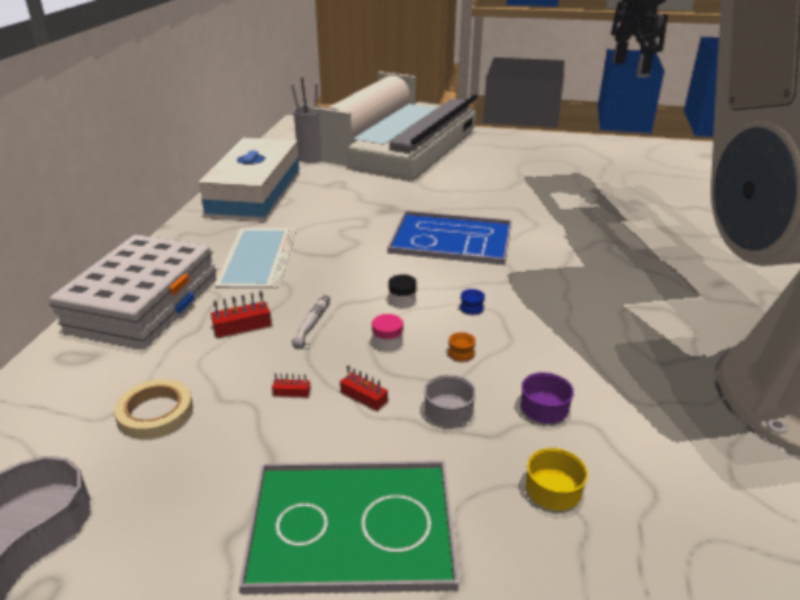

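Scene (800×600 px): blue tray ≈(211,384), green tray ≈(519,227). The handpiece is at (414,366).

Look-alikes:
- **Bur blocks:** large (461,403), middle (447,280), small (480,316). I choose the middle one.
- **Dishes:** amber (363,265), cobalt (308,292). I choose amber.
- **Pots:** pink (390,303), black (335,334). I choose pink.
- **Gallipots:** steel (418,236), purple (375,203), yellow (426,172). I choose steel.

Next come rough triangulated positions, then wrist looks.

```bash
python3 - <<'E'
from h import *
a,b=load('scene0'),load('side0'); k=.64
P=dict(mid=((447,280),(364,390)),large=((461,403),(241,319)),small=((480,316),(292,386)),amber=((363,264),(462,343)),pink=((390,299),(387,324)),hp=((414,366),(312,321)),gal=((418,234),(450,393)),
 black=((335,330),(402,283)),cob=((308,289),(473,297)),pur=((375,200),(547,390)),yel=((426,170),(557,470)),blue=((211,384),(452,238)),green=((519,227),(350,524)))
for n,(p,q) in P.items(): print(n,tri([a,b],[np.array(p)*k,np.array(q)*k]).round(3))
# tray corners (outer rim top z .012)
for n,L in dict(blue=[(149,354),(228,318),(274,406),(190,453)],green=[(456,217),(504,179),(582,232),(535,276)]).items():
    print(n,[back(a,u*k,v*k,.012)[:2].round(3).tolist() for u,v in L])
s=observe(); R=np.array(s['ee_rot']); w=load('wrist0')
print('cam in tool', (R.T@(-w['R'].T@w['t']-s['eef_pos'])).round(4), (w['R']@R).round(3).tolist())
E
```

```text
mid [0.559 0.117 0.011]
large [0.769 0.006 0.014]
small [0.65  0.126 0.009]
amber [0.452 0.002 0.017]
pink [0.553 0.002 0.034]
hp [ 0.671 -0.023  0.005]
gal [0.452 0.12  0.028]
black [ 0.556 -0.109  0.033]
cob [ 0.45  -0.11   0.021]
pur [0.34  0.092 0.03 ]
yel [0.326 0.219 0.03 ]
blue [ 0.515 -0.331 -0.003]
green [0.525 0.309 0.001]
blue [[0.419, -0.399], [0.424, -0.256], [0.615, -0.255], [0.617, -0.4]]
green [[0.447, 0.213], [0.417, 0.351], [0.604, 0.398], [0.636, 0.259]]
cam in tool [ 0.0783 -0.0002 -0.1279] [[0.001, 1.0, -0.001], [-0.952, 0.001, -0.305], [-0.305, 0.001, 0.952]]
```

```bash
python3 - <<'E'
from h import *
D=np.diag([1.,-1,-1])
for i,y in enumerate((-.24,.03,.24)):
    bot.move_ptp([.61,y,.30],D); bot.wait(.1)
    c=snap('wrist',f'w{i+1}')
    cv2.imwrite(f'pics/w{i+1}b.png',cv2.resize(c['frame'],(800,600),interpolation=cv2.INTER_CUBIC)[:,:,::-1])
    s=observe();print(s['t'],np.round(s['joint_positions'],2),np.round(s['eef_pos'],4))
E
```

```text
2.1417 [-0.38  0.36  1.5  -0.    1.28  1.19] [ 0.6096 -0.2409  0.2999]
3.3417 [ 0.04  0.29  1.6  -0.    1.25  1.62] [0.6102 0.0286 0.3   ]
4.3417 [ 0.37  0.36  1.5  -0.    1.28  1.94] [0.6104 0.2381 0.3001]
```

View pics/w1b.png

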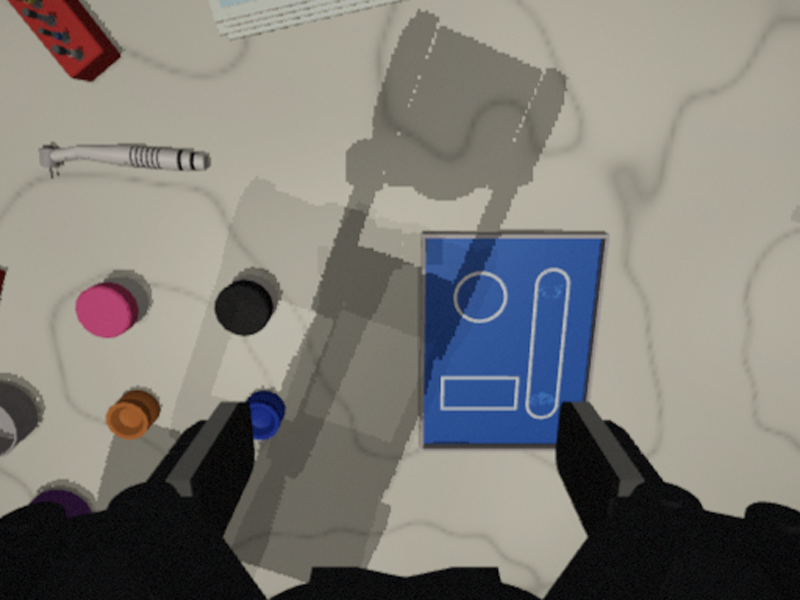

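View pics/w2b.png

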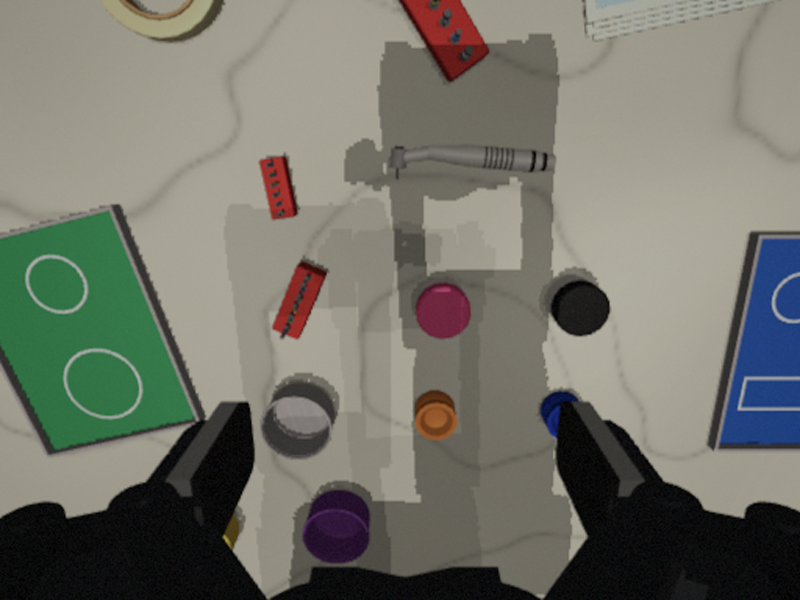

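View pics/w3b.png

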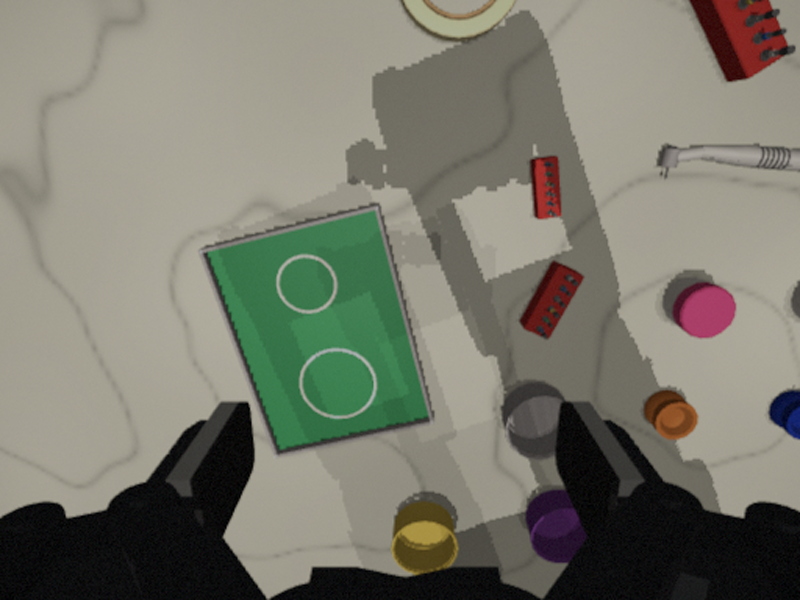

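w1 shows the blue tray, with circle (480,297), rectangle (480,393) and strip (548,343). w2 shows the stock: middle bur block (299,300), small one (278,187), pink (443,311), amber (436,417), steel (298,420) and handpiece (472,158). w3 shows the green tray circles at (307,284) and (338,383). Now rectified crops, with outlines segmented by code.

```bash
cat > m.py <<'E'
from h import *
def rect(c,cx,cy,z,hx,hy,s=4):
    "ortho view at plane z: col grows with -y, row with -x; s px/mm, half sizes mm"
    W,H=int(2*hy*s),int(2*hx*s)
    src=np.float32([proj(c,[cx+a*hx/1e3,cy+b*hy/1e3,z]) for a,b in((1,1),(1,-1),(-1,-1),(-1,1))])
    M=cv2.getPerspectiveTransform(src,np.float32([[0,0],[W,0],[W,H],[0,H]]))
    return cv2.warpPerspective(c['frame'],M,(W,H),flags=cv2.INTER_CUBIC)
def xy(p,cx,cy,hx,hy,s=4): return np.array([cx+(hx-p[1]/s)/1e3, cy+(hy-p[0]/s)/1e3])
E
python3 - <<'E'
from m import *
w1,w2,w3=[load(f'w{i}') for i in (1,2,3)]
def outlines(c,cx,cy):
    im=rect(c,cx,cy,.004,95,105,4); hsv=cv2.cvtColor(im,cv2.COLOR_RGB2HSV)
    mask=((hsv[:,:,1]<110)&(hsv[:,:,2]>95)).astype(np.uint8)*255
    cs,h=cv2.findContours(mask,cv2.RETR_CCOMP,cv2.CHAIN_APPROX_NONE)
    for k,q in enumerate(cs):
        A=cv2.contourArea(q)/16
        if h[0][k][3]>=0 and 300<A<6000:
            r=cv2.minAreaRect(q); print(round(A), xy(r[0],cx,cy,95,105).round(4), np.round(np.array(r[1])/4,1), round(r[2],1))
print('blue');outlines(w1,.517,-.328)
print('green w3');outlines(w3,.526,.305); print('green w2');outlines(w2,.526,.305)
E
```

```text
blue
1657 [ 0.4696 -0.3075] [63.  26.7] 0.0
1171 [ 0.5594 -0.3044] [38.8 38.8] 0.0
2961 [ 0.5142 -0.3645] [ 23.5 134.5] 0.0
green w3
2976 [0.4797 0.2977] [61.7 61.3] 49.2
1491 [0.5717 0.3203] [43.7 43.6] 6.8
green w2
2996 [0.4794 0.2972] [62.  61.8] 0.0
1523 [0.5716 0.32  ] [44.3 44. ] 40.6
```

```bash
python3 - <<'E'
from m import *
w1,w2,w3=[load(f'w{i}') for i in (1,2,3)]
# rows: two views; scale 3px/mm ; grid centred on guess
it=[('pink',.553,.002,.036,22,(w2,w1)),('amber',.452,.002,.024,18.5,(w2,w1)),('gal',.452,.118,.035,31,(w2,w3)),('bur',.559,.117,.020,0,(w2,w3))]
rows=[]
for v in (0,1):
    r=[]
    for n,x,y,z,rad,cs in it:
        im=rect(cs[v],x,y,z,36,33,3).copy(); h,w=im.shape[:2]
        if rad: cv2.circle(im,(w//2,h//2),int(rad*3),(0,255,0),1)
        cv2.drawMarker(im,(w//2,h//2),(255,255,255),0,12,1)
        r.append(im)
    rows.append(np.hstack(r))
hp=np.hstack([rect(c,.671,-.023,.008,25,66,3) for c in (w2,w1)])
for i in (0,1): cv2.drawMarker(hp,(198+396*i,75),(0,255,0),0,12,1)
cv2.imwrite('pics/m1.png',np.vstack(rows+[hp])[:,:,::-1])
print(hp.shape,rows[0].shape)
E
```

```text
(150, 792, 3) (216, 792, 3)
```

View pics/m1.png

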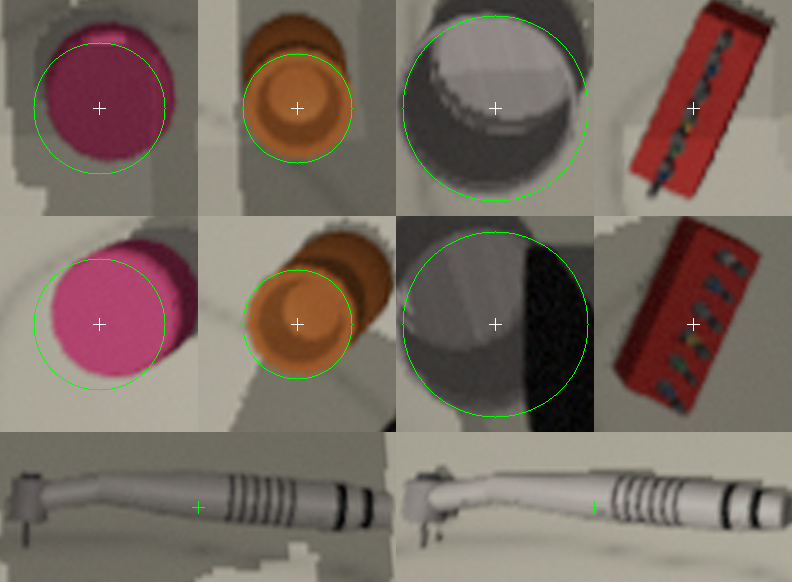

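Crops at the assumed heights agree in both views to about 1 mm, so the heights check out. Readings:

| Item | x | y | Yaw |
|---|---|---|---|
| Pink lid | .5573 | -.002 | – |
| Amber | .4527 | .0015 | – |
| Steel gallipot | .4538 | .119 | – |
| Middle block | .560 | .116 | -0.425 |
| Handpiece mid-length | .6745 | -.024 | 1.48, head toward +y |

Cross-check the outlines in the other cameras for wrist-camera bias.

```bash
python3 - <<'E'
from m import *
import itertools
def outlines(c,cx,cy,n):
    im=rect(c,cx,cy,.004,95,105,4); hsv=cv2.cvtColor(im,cv2.COLOR_RGB2HSV)
    for st in (110,150):
      mask=((hsv[:,:,1]<st)&(hsv[:,:,2]>95)).astype(np.uint8)*255
      cs,h=cv2.findContours(mask,cv2.RETR_CCOMP,cv2.CHAIN_APPROX_NONE)
      for k,q in enumerate(cs):
        A=cv2.contourArea(q)/16
        if h[0][k][3]>=0 and 700<A<3500:
            r=cv2.minAreaRect(q); print(n,st,round(A), xy(r[0],cx,cy,95,105).round(4), np.round(np.array(r[1])/4,1), round(r[2],1))
for n in ('scene0','side0'):
    outlines(load(n),.515,-.329,n+' blue'); outlines(load(n),.526,.308,n+' green')
print(proj(load('wrist0'),[.4696,-.3075,.004]))
E
```

```text
scene0 blue 110 1490 [ 0.4686 -0.308 ] [61.5 25.7] -0.0
scene0 blue 110 1073 [ 0.558 -0.305] [37.3 37. ] 64.4
scene0 blue 110 2747 [ 0.5126 -0.365 ] [ 22.5 135.2] 0.0
scene0 blue 150 1271 [ 0.4685 -0.308 ] [59.5 23. ] -0.0
scene0 blue 150 922 [ 0.5581 -0.3047] [33.9 34.8] 75.5
scene0 blue 150 2395 [ 0.513  -0.3649] [ 20.2 131. ] 0.0
scene0 green 110 1340 [0.5701 0.3201] [40.6 42.3] 40.1
scene0 green 150 2530 [0.4781 0.2971] [56.7 56.5] 37.9
scene0 green 150 1199 [0.5697 0.3202] [39.2 38.9] 45.0
side0 blue 150 1332 [ 0.4694 -0.309 ] [62.  24.2] 0.0
side0 green 110 2940 [0.4794 0.2977] [61.3 61.2] 45.0
side0 green 110 1465 [0.572 0.32 ] [43.5 43.1] 45.0
side0 green 150 2809 [0.4794 0.2976] [59.8 60.2] 0.0
side0 green 150 1375 [0.5719 0.3201] [42.4 41.5] 45.0
[  63.54533497 -216.43841255]
```

Every camera agrees with the wrist outlines to within 1.5 mm. Start with the handpiece.

```bash
cat > pp.py <<'E'
from m import *
def Rz(p): c,s=np.cos(p),np.sin(p); return np.array([[c,s,0],[s,-c,0],[0,0,-1.]])
def pick(x,y,psi,z,op,eff=40,up=.13):
    fingers.grip(op,20); bot.move_ptp([x,y,up],Rz(psi))
    bot.move_linear([x,y,z+.03],.25)
    hit=bot.move_linear([x,y,z],.06,contact_N=8)
    fingers.grip(0,eff); s=observe(); print('grip w',round(s['width'],4),'f',np.round(s['finger_force'],1),'hit',hit,'z',round(s['eef_pos'][2],4))
    bot.move_linear([x,y,up],.2); print('lifted w',round(observe()['width'],4))
def place(x,y,psi,z,op,up=.13):
    bot.move_ptp([x,y,up],Rz(psi)); bot.move_linear([x,y,z+.015],.2)
    hit=bot.move_linear([x,y,z-.004],.03,contact_N=4); s=observe()
    print('hit',hit,np.round(s['eef_pos'],4),np.round(s['force'],1))
    fingers.grip(op,20); bot.move_linear([x,y,up],.2); print('t',observe()['t'])
E
python3 - <<'E'
from pp import *
g=-.010; th=1.481
pick(.6745+g*np.cos(th),-.024+g*np.sin(th),th,.017,.04)
place(.514+g,-.3645,0,.021,.034)
bot.move_ptp([.56,-.20,.22],Rz(0)); bot.wait(.1)
c=snap('wrist','w4'); cv2.imwrite('pics/w4b.png',cv2.resize(c['frame'],(800,600),interpolation=cv2.INTER_CUBIC)[:,:,::-1])
print(observe()['t'])
E
```

```text
grip w 0.0148 f 39.6 hit False z 0.0175
lifted w 0.0152
hit True [ 0.5042 -0.3647  0.0212] [-1.1 -0.2  4.2]
t 12.2417
13.1917
```

View pics/w4b.png

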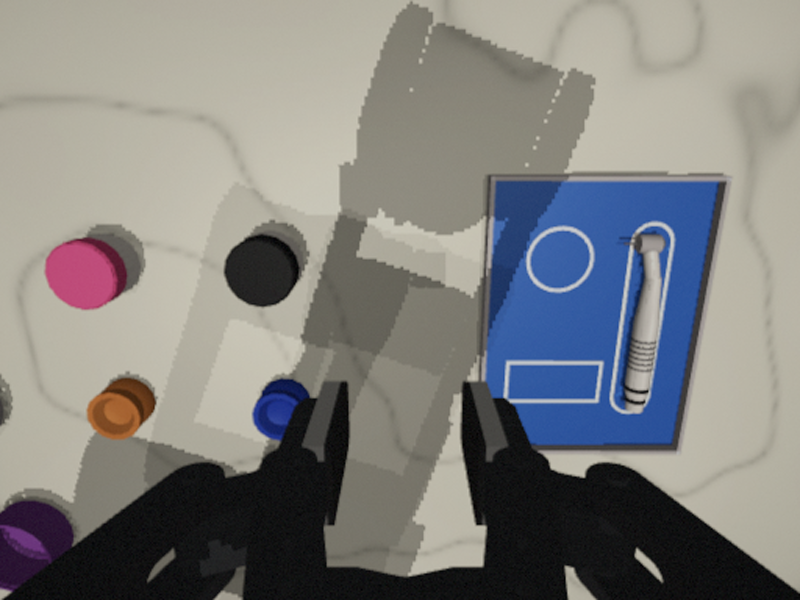

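The handpiece lies in its strip, from (650,238) to (635,412), seemingly a little low or tilted. I'll measure it while carrying on with the block and amber dish.

```bash
python3 - <<'E'
from pp import *
pick(.560,.116,2.717,.018,.042)
place(.4694,-.3078,np.pi/2,.022,.036)
pick(.4527,.0015,0,.018,.052,30)
place(.5592,-.3044,0,.022,.050)
bot.move_ptp([.56,-.32,.24],Rz(0)); bot.wait(.1)
c=snap('wrist','w5'); print(observe()['t'])
ims=[]
for z in (.004,.010):
    im=rect(c,.5144,-.3294,z,100,68,3).copy()
    for X in ([.514,-.3645],[.4694,-.3078],[.5592,-.3044]):
        cv2.drawMarker(im,(int((-.3294+.068-X[1])*3000),int((.5144+.1-X[0])*3000)),(0,255,0),0,14,1)
    ims.append(im[:600,:400])
cv2.imwrite('pics/m2.png',np.hstack(ims)[:,:,::-1])
E
```

```text
grip w 0.0231 f 40.3 hit False z 0.0184
lifted w 0.0229
hit True [ 0.4696 -0.3079  0.0222] [-0.6  0.7  3.7]
t 21.15
grip w 0.0355 f 29.9 hit False z 0.0184
lifted w 0.036
hit True [ 0.5593 -0.3045  0.0219] [ 0.4 -0.1  1. ]
t 28.7833
29.45
```

View pics/m2.png

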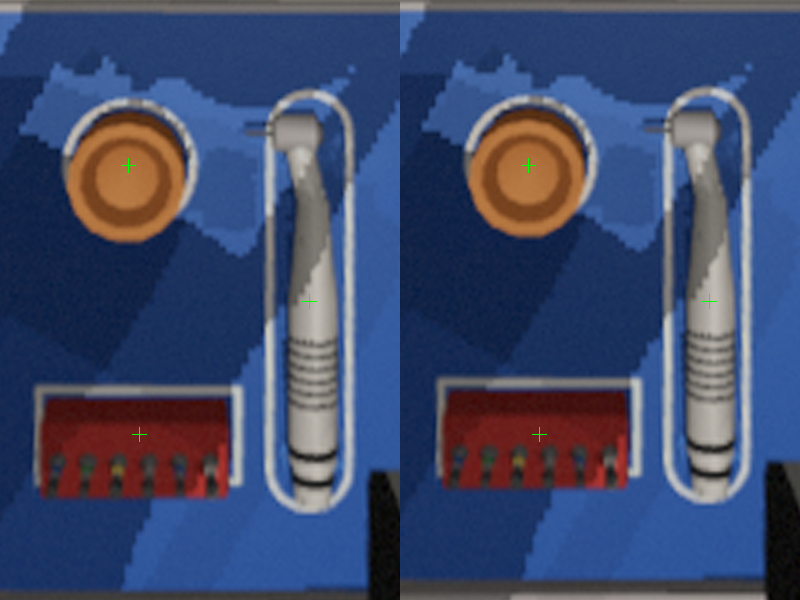

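```bash
python3 - <<'E'
from pp import *
c=load('w5'); ims=[]
for X,z,sz in (([.4694,-.3078],.024,(24,60)),([.5592,-.3044],.028,None)):
    im=rect(c,X[0],X[1],z,30,40,5).copy(); C=(200,150)
    if sz: cv2.rectangle(im,(200-150,150-60),(350,210),(0,255,0),1)
    else: cv2.circle(im,C,92,(0,255,0),1)
    ims.append(im)
cv2.imwrite('pics/m3.png',np.hstack(ims)[:,:,::-1])
E
```

```text
(no output)
```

View pics/m3.png

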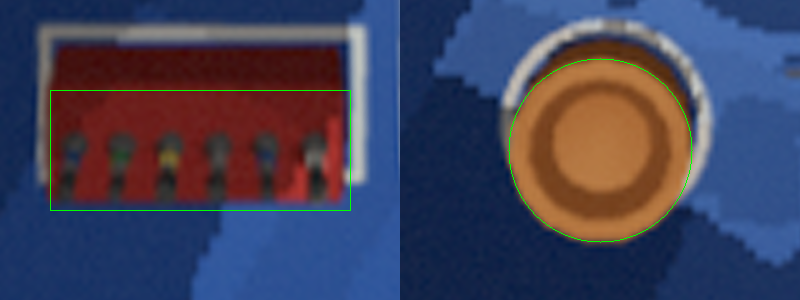

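The dish sits on its circle and the block is within about 1.4 mm of its rectangle, square. Now the green kit.

```bash
python3 - <<'E'
from pp import *
pick(.4538,.119,0,.014,.076,40)
place(.4795,.2975,.241,.018,.074)
pick(.5573,-.0015,0,.022,.060,30)
place(.5716,.3202,.241,.026,.056)
bot.move_ptp([.58,.26,.26],Rz(0)); bot.wait(.1)
c=snap('wrist','w6'); print(observe()['t']); ims=[]
for X,z,r in (([.4795,.2975],.039,31),([.5716,.3202],.040,22)):
    im=rect(c,*X,z,40,40,5).copy(); cv2.circle(im,(200,200),r*5,(0,255,0),1); ims.append(im)
cv2.imwrite('pics/m4.png',np.hstack(ims)[:,:,::-1])
b=snap('scene','s2'); cv2.imwrite('pics/s2b.png',cv2.resize(b['frame'],(800,600))[:,:,::-1])
E
```

```text
grip w 0.0607 f 41.4 hit False z 0.0147
lifted w 0.0609
hit True [0.4798 0.2977 0.0188] [-1.5  0.   5.9]
t 36.5833
grip w 0.043 f 30.5 hit False z 0.0225
lifted w 0.0429
hit True [0.5718 0.3204 0.0261] [ 1.  -0.5  3.7]
t 43.4333
44.2083
```

View pics/m4.png

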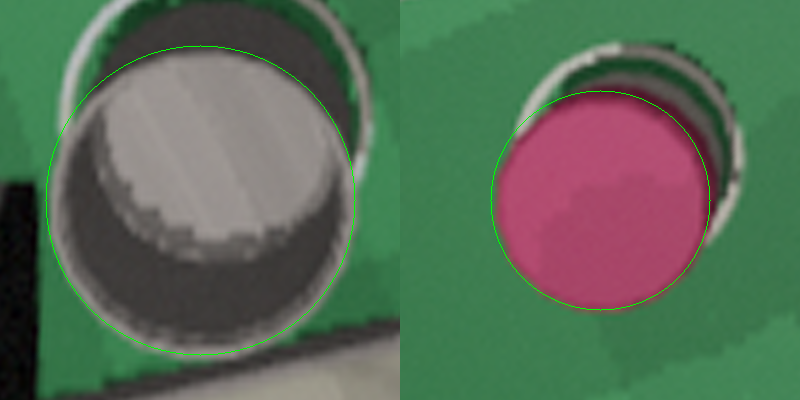

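View pics/s2b.png

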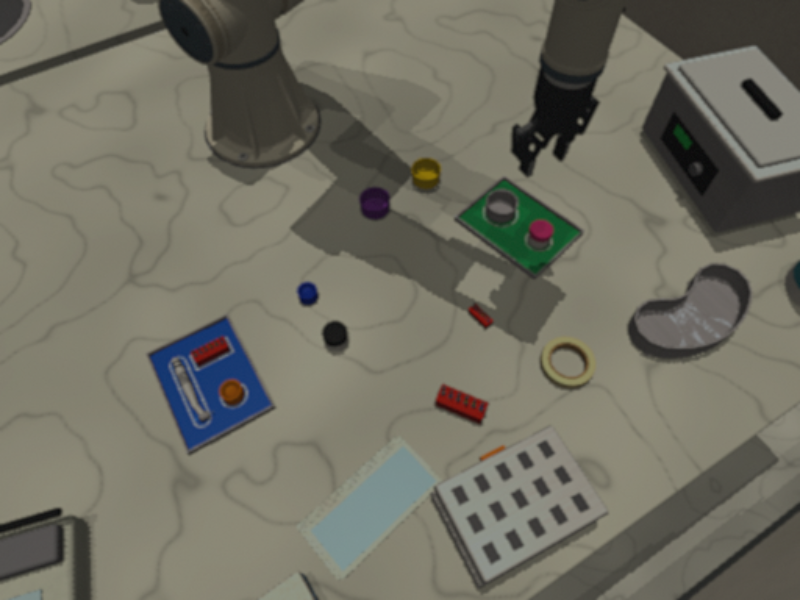

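All five are on their outlines within about 1.5 mm: the gallipot and pink pot tops match the expected circles. The spares (308,292) and (335,334) and the decoys haven't moved, and the gripper is clear.

```bash
python3 -c "
from h import *
print(ticket.close_job())"
```

```text
the job is handed in; nothing more can be done
None
```

Both trays are made up in the order asked and handed in at about 44 s; each piece measured within about 1.5 mm of its outline, and the spares and look-alikes were left where they stood.

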